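One turn on the pad press

TASK

The small green screw press on the worktop has to come down by one turn of its wheel, closer to the pad of notepaper in it. With a fingertip, push the red upright handle on its hand wheel clockwise (seen from above) through exactly one full turn, so that the handle ends where it began, then let go and leave the wheel standing. Only push the handle, do not pinch it or force it, and do not disturb the glue stick, the red bottle and the yellow spool that stand round the press.

Things in the scene. Friction and masses are not known exactly. Their poses are not given: they have to be found in the camera images.
- press: fixed green screw press: base 150 x 210 mm (its x and y), yoke across the top along its y axis, 126 mm high, on two columns, their nuts up to 134 mm (88 mm either side of the middle). Does not move. Origin: centre of its underside, on the worktop, straight under the wheel's axis; z up.
- wheel_center (a point): centre of the grey horizontal four-spoke hand wheel on the press, on its vertical axis, in the middle plane of the rim, 145 mm above the worktop. The rim is a round bar 12 mm thick on a circle of 70 mm radius (so its top is 151 mm above the worktop). The steel screw, 16 mm thick, stands up through the hub to about 200 mm above the worktop, and sinks as the wheel turns.
- handle_mid (a point): point on the axis of the red upright handle at the height to push it, 30 mm above the middle plane of the rim, 175 mm above the worktop. The handle is round, 19 to 22 mm thick, stands upright on the rim (70 mm from the wheel's axis), and ends 197 mm above the worktop; it spins easily about its own axis.
- spoke_handle: the red handle itself; origin at its foot on the rim's middle plane, its z axis up along the handle. Turns about its own axis, which means nothing.
- turn_wheel (a joint): turn of the hand wheel, rad, growing clockwise as seen from above. It starts anywhere between -1.5 and 1.5; at 0 the handle lies on the press's -x side. Stiff: it takes about 2 N at the handle to turn it and it stays where it is left. Stops at -2.0 and 9.4.
- platen_face (a point): centre of the underside of the dark steel plate in the press; it goes down 10 mm for each clockwise turn of the wheel. At wheel value 0 it is 15 mm above the pad.
- glue_stick: loose glue stick with a blue cap, standing, 30 mm thick, 95 mm high; origin at the centre of its underside. A bystander.
- red_bottle: loose red squeeze bottle with a white nozzle, standing, 37 mm thick, 98 mm high; origin at the centre of its underside. A bystander.
- yellow_spool: loose yellow thread spool, standing, 29 mm thick, 48 mm high; origin at the centre of its underside. A bystander.

How it is judged:
By the outcome, as a careful person would: the job done as asked, in the order asked, and still so for the second after the job is handed in, with the robot touching nothing.
It also fails if it takes over 64 s, if anything falls off the work surface, if the arm or the gripper's body presses on something with over 40 N, if the wrist force passes 120 N, or if a joint passes its speed limit or range.

ROBOT

A 6-joint arm with a two-finger parallel gripper is mounted at the origin on a cart in front of the work surface, level with it; the furniture and walls round the work are solid. World frame = base frame: x ahead of the robot, y to its left, z up, the work surface at z = 0. Lengths are in m, angles in degrees, forces in N, time in s.
With the tool pointing down it reaches from about 0.35 to 0.875 m from the base axis. Payload 4.2 kg.
Tool frame: the origin (TCP) lies midway between the tips of the shut fingers; the grasp point (between the pads) lies 19 mm behind it; z points along the fingers, y is the line along which they close (so a half turn about z gives the same grasp; the last joint's range is limited). The gripper opens to 87 mm and grips with 3 to 60 N. Pads are 19 mm wide; open, the fingers measure 117 mm over their backs; the gripper's body (75 mm by 190 mm) begins 51 mm behind the grasp point.
Start: joints at [-52.105, 22.042, 0.453, 0, -68.411, -14.817], TCP at [0.245, -0.575, 0.19] pointing down, gripper open.
Joint ranges: [-179.83, 179.83], [-69.29, 118.12], [-61.27, 80.66], [-181.25, 117.63], [-171.15, -9.14], [-177.46, 177.46]. Speed limits (degrees/s): [159.86, 159.86, 180, 180, 180, 180].

INTERFACE

Orientations are given as a 3x3 rotation matrix whose columns are the frame's x, y, z axes.
In Python, from station import r, cams gives the robot as it stands.
- The arm moves only by the tool play_rows, never from a script. Its argument "commands" is text: rows parted by semicolons, each of 6 numbers parted by spaces: the shift along the world's x, y, z normalised to -1 to 1, where 1 is 30 mm, then the turn, a rotation vector about the world's x, y, z normalised to -1 to 1, where 1 is 0.15 rad. A call has 1 to 20 rows; each row shifts and turns the commanded pose from where the row before left it; what a row does not reach is not made up. A row lasts 1/10 s, in which the tool goes at most 50 mm and 8.59 degrees, less where a joint would pass 70% of its speed; a pose out of reach is approached as far as the arm can. A call with a number of a shift or a turn outside -1 to 1 is refused whole. A call with a gripper value outside its range is refused whole. "grip" is the finger opening in mm, from 0 to 87, set as the call begins (left out, the last holds). The fingers move at their own pace and stop on an object; the grip force is fixed at half the most. Time passes only in rows, so rows that do not move let the fingers close. It gives the time, the measured TCP pose, the force, the opening and the grip force at its end, in the units of the state.
- r.sense(): the state, without advancing time (a new reading comes with each control period).
- cams.capture(name): name is "side" or "top" or "wrist"; returns (picture, depth): 420x560x3 uint8, blue, green, red; 420x560 float32, m along the optical axis (not along the pixel's ray), 0 where there is no reading.
- cams.camera_info(name): a dict with "mtx" (3x3 intrinsics, pixels), "k1" (the pictures are not rectified: a ray, as slopes to the right and down, at radius r is drawn at 1 + k1 r^2 times it, then the intrinsics apply), "R" (3x3) and "t" (3): a world point X has camera coordinates R X + t. Camera axes: x right, y down, z forward; pixel columns grow to the right and rows downward; lengths in m; the calibration is good to about 2 mm. A picture is of the moment at which its call begins: read the wrist's pose just before it. camera_info takes no time and is no camera call; for the wrist camera it gives the pose at the moment of the call.
- r.finish_job(): hands the job in; it is judged then, once.
The state is a dict: "time_s": time; "joints": joint angles; "joint_velocities": joint speeds; "effort": joint torques, N m; "tcp_pos": TCP position; "ee_rot": TCP orientation; "wrist_force": force on the tool from outside, world axes, zero at the start; "moment": the same for the moment, N m; "gripper_width": opening from 0.0 (shut) to 1.0 (fully open); "gripper_force": force on a finger pad.
Only numpy, scipy, OpenCV 4.12 (cv2) and the standard library are available. Lean on these libraries where they do the work, as an engineer would, in place of code of your own. Each camera call takes 0.05 s, during which the arm holds its last target. There are 200 camera calls.

## Working session

There is one attempt and no reset: what is moved stays moved. The work goes in short steps, Python scripts to look and compute and a tool call to move; the robot and the scene stay as the last step left them, time stands still between calls to the robot, and variables do not carry over. Pictures are saved under pics/ and viewed, at most 10 in all, crops included, and the job is handed in when it is done.

Besides the shell and the picture viewer there is one more tool, called by a JSON object that holds its "name" and its "arguments", one argument or row to a line. play_rows: Moves the arm, as the interface text tells. Scaled input: -1 to 1 covers 30 mm each way for a shift and 0.15 rad each way for a turn. Its arguments: {"type":"object","properties":{"commands":{"type":"string"},"grip":{"type":"number"}},"required":["commands"]}

```bash
ls; mkdir -p pics
python3 - <<'E'
from station import r,cams
import cv2,numpy as np
ims=[]
for n in("top","side"):
    p,d=cams.capture(n);cv2.imwrite(f"pics/{n}0.png",p);np.save(f"pics/{n}0.npy",d)
    i=cams.camera_info(n);print(n,i["mtx"],i["k1"],(-i["R"].T@i["t"]).round(3),i["R"].round(2))
print(r.sense())
E
```

```text
pics
top [[399.00752563   0.         277.12541691]
 [  0.         399.00752563 202.59031718]
 [  0.           0.           1.        ]] -0.04467665281524602 [0.34  0.057 0.987] [[-0.02 -1.    0.04]
 [-0.99  0.01 -0.16]
 [ 0.16 -0.04 -0.99]]
side [[435.11155113   0.         283.23664248]
 [  0.         435.11155113 209.24299249]
 [  0.           0.           1.        ]] 0.03173026399207754 [0.379 0.677 0.701] [[-0.99 -0.15  0.01]
 [-0.1   0.65 -0.76]
 [ 0.11 -0.75 -0.66]]
{'time_s': 0.1, 'joints': array([-5.21050215e+01,  2.20870947e+01,  3.88571551e-01, -2.36209113e-02,
       -6.84117537e+01, -1.48155959e+01]), 'joint_velocities': array([ 0.01678651, -0.05952085,  0.23109266,  0.00648584, -0.018624  ,
       -0.01766099]), 'effort': array([-3.50821638e-04, -3.91689956e+01,  1.87935573e+01,  4.23190176e+00,
        1.34882599e-02, -8.19045908e-05]), 'tcp_pos': array([ 0.24476808, -0.57443302,  0.18947224]), 'ee_rot': array([[-9.20022159e-01, -3.91865350e-01, -8.79648019e-04],
       [-3.91866319e-01,  9.20020495e-01,  1.75427991e-03],
       [ 1.21852694e-04,  1.95868082e-03, -9.99998074e-01]]), 'wrist_force': array([ 0.41661782, -0.31928162, -0.08754185]), 'moment': array([0.03784591, 0.02655401, 0.03648221]), 'gripper_force': 0.0, 'gripper_width': 1.0007390411371868}
```

View pics/top0.png

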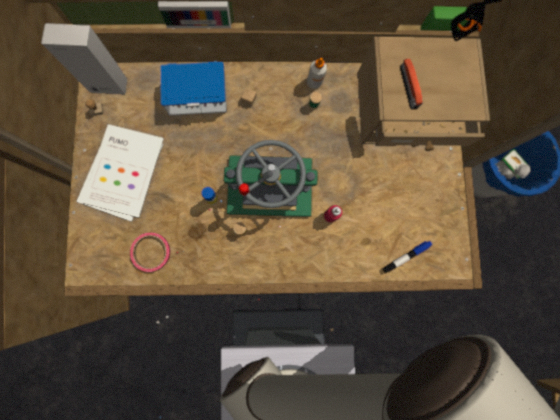

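View pics/side0.png

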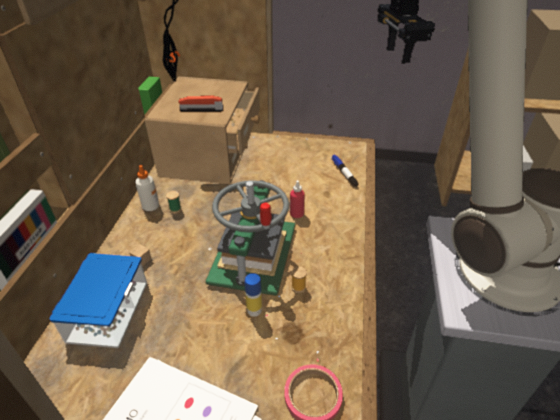

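The top view shows the wheel centred near (271,173), the red handle near (244,188), the glue stick at (208,193) and the bottle at (334,213). The side view shows the handle at (265,213), the glue stick at (253,295), the spool at (299,280) and the bottle at (297,200).

```bash
cat > h.py <<'E'
import numpy as np,cv2
from station import r,cams
def ray(i,u,v):
    m=np.array(i["mtx"]);k=i["k1"]
    d=np.array([(u-m[0,2])/m[0,0],(v-m[1,2])/m[1,1]]);s=d.copy()
    for _ in range(10): s=d/(1+k*(s@s))
    R=np.array(i["R"]);return -R.T@i["t"],R.T@np.array([*s,1.])
def plane(i,u,v,z):
    c,d=ray(i,u,v);return c+d*(z-c[2])/d[2]
def cloud(i,d,mask):
    return np.array([(lambda cd:cd[0]+cd[1]*d[v,u])(ray(i,u,v)) for v,u in np.argwhere(mask&(d>0))])
E
python3 - <<'E'
from h import *
T,S=cams.camera_info("top"),cams.camera_info("side")
for n,i in(("top",T),("side",S)):
    p=cv2.imread(f"pics/{n}0.png");d=np.load(f"pics/{n}0.npy")
    b,g,rr=[p[:,:,k].astype(int) for k in range(3)]
    hsv=cv2.cvtColor(p,cv2.COLOR_BGR2HSV);h,s,vv=[hsv[:,:,k].astype(int) for k in range(3)]
    win=lambda u0,u1,v0,v1:(np.arange(560)[None]>=u0)&(np.arange(560)[None]<u1)&(np.arange(420)[:,None]>=v0)&(np.arange(420)[:,None]<v1)
    red=((h<6)|(h>174))&(s>170)&(vv>90)
    blue=(h>100)&(h<125)&(s>150)&(vv>60)
    W={"top":dict(handle=(230,258,178,202,red),glue=(195,222,183,205,blue),bottle=(322,346,202,226,((h<8)|(h>165))&(s>120)&(vv>60))),
       "side":dict(handle=(255,276,198,230,red),glue=(240,265,270,300,blue),bottle=(286,308,180,222,((h<8)|(h>165))&(s>120)&(vv>60)),spool=(290,308,266,295,(h>12)&(h<28)&(s>150)&(vv>110)))}[n]
    for k,w in W.items():
        m=win(*w[:4])&w[4];q=cloud(i,d,m);vu=np.argwhere(m)
        print(n,k,len(q),"px",vu[:,1].min(),vu[:,1].max(),vu[:,0].min(),vu[:,0].max(),"mean px",vu.mean(0)[::-1].round(1))
        if len(q):print("   pct5,50,95",np.percentile(q,[5,50,95],axis=0).round(3).tolist())
    w=(215,320,135,215) if n=="top" else(205,295,175,240)
    q=cloud(i,d,win(*w)&(s<90)); q=q[(q[:,2]>.140)&(q[:,2]<.156)]
    from scipy.optimize import least_squares
    f=least_squares(lambda c:np.hypot(q[:,0]-c[0],q[:,1]-c[1])-.07,np.median(q,0)[:2],loss="soft_l1",f_scale=.004)
    print(n,"wheel",f.x.round(4),len(q),np.median(np.abs(f.fun)),q[:,2].mean())
    gr=win(215,325,145,225)if n=="top" else win(200,305,170,300)
    q=cloud(i,d,gr&(h>60)&(h<90)&(s>120));q=q[(q[:,2]<.05)]
    bx=cv2.minAreaRect((q[:,:2]*1000).astype(np.float32)) if len(q) else None;print("green base",len(q),bx)
c=cv2.imread("pics/top0.png")[120:250,180:360];c2=cv2.imread("pics/side0.png")[170:320,190:340]
cv2.imwrite("pics/z.png",np.hstack([cv2.resize(c,(432,312)),cv2.resize(c2,(312,312))]))
E
```

```text
top handle 77 px 239 248 183 192 mean px [243.7 187.8]
   pct5,50,95 [[0.49, 0.086, 0.188], [0.497, 0.093, 0.195], [0.506, 0.101, 0.197]]
top glue 112 px 202 214 188 199 mean px [208.1 193.4]
   pct5,50,95 [[0.496, 0.168, 0.086], [0.506, 0.179, 0.093], [0.516, 0.19, 0.096]]
top bottle 159 px 324 342 205 222 mean px [331.  214.6]
   pct5,50,95 [[0.447, -0.125, 0.009], [0.457, -0.105, 0.063], [0.478, -0.097, 0.068]]
top wheel [0.5394 0.0369] 1546 0.004486019733038367 0.1482973709504719
green base 515 ((537.7990112304688, 38.438316345214844), (199.99960327148438, 142.09844970703125), 87.79399108886719)
side handle 199 px 260 270 203 224 mean px [265.1 213.5]
   pct5,50,95 [[0.492, 0.093, 0.159], [0.498, 0.103, 0.182], [0.506, 0.106, 0.197]]
side glue 148 px 245 259 274 285 mean px [252.1 279.2]
   pct5,50,95 [[0.498, 0.172, 0.092], [0.509, 0.184, 0.094], [0.52, 0.195, 0.096]]
side bottle 353 px 290 303 190 217 mean px [296.7 203.8]
   pct5,50,95 [[0.45, -0.109, 0.007], [0.464, -0.098, 0.042], [0.479, -0.094, 0.068]]
side spool 150 px 292 305 276 290 mean px [298.1 283.4]
   pct5,50,95 [[0.421, 0.117, 0.01], [0.432, 0.124, 0.025], [0.445, 0.127, 0.041]]
side wheel [0.5388 0.0419] 1515 0.00361535832578469 0.1480431220427657Traceback (most recent call last):
  File "<stdin>", line 22, in <module>
IndexError: too many indices for array: array is 1-dimensional, but 2 were indexed
```

Run:
```python
from h import *
from scipy.optimize import least_squares
for n in("top","side"):
    i=cams.camera_info(n);p=cv2.imread(f"pics/{n}0.png");d=np.load(f"pics/{n}0.npy")
    hsv=cv2.cvtColor(p,cv2.COLOR_BGR2HSV).astype(int);h,s,v=hsv[...,0],hsv[...,1],hsv[...,2]
    m=np.zeros(h.shape,bool)
    if n=="top":m[135:215,215:320]=1
    else:m[175:240,205:295]=1
    q=cloud(i,d,m&(s<110));q=q[(q[:,2]>.135)&(q[:,2]<.156)];c=np.array([.539,.039])
    for _ in range(8):
        k=np.abs(np.hypot(*(q[:,:2]-c).T)-.07)<.009
        c=least_squares(lambda c:np.hypot(q[k,0]-c[0],q[k,1]-c[1])-.07,c,loss="soft_l1",f_scale=.002).x
    H=cloud(i,d,m&((h<6)|(h>174))&(s>170)&(v>90))
    t=H[H[:,2]>.194]; o=t.mean(0)-[*c,0]
    print(n,"wheel",c.round(4),k.sum(),"handle top",t.mean(0).round(4),len(t),"rad",np.hypot(*o[:2]),"theta",np.degrees(np.arctan2(o[1],o[0])))
c=cv2.imread("pics/top0.png")[120:250,180:360];c2=cv2.imread("pics/side0.png")[170:320,190:340]
cv2.imwrite("pics/z.png",np.hstack([cv2.resize(c,(432,312)),cv2.resize(c2,(312,312))]))
```

```text
top wheel [0.5386 0.037 ] 1045 handle top [0.4986 0.0939 0.1957] 47 rad 0.06962010677690962 theta 125.10598354211504
side wheel [0.5391 0.0432] 1066 handle top [0.4993 0.0978 0.1958] 50 rad 0.06751679543283885 theta 126.08243200290681
```

{"name": "play_rows", "arguments": {
  "commands": "0 0.9 0.3 0 0 0.95;0 0.9 0.3 0 0 0.95;0.2 0.9 0.3 0 0 0.95;0.2 0.9 0.3 0 0 0.95;0.2 0.9 0.3 0 0 0.95;0.2 0.9 0.3 0 0 0.95;0.2 0.9 0.3 0 0 0.95;0.2 0.9 0.3 0 0 0.95;0.3 0.9 0 0 0 0.95;0.3 0.9 0 0 0 0.95;0.3 0.9 0 0 0 0.95;0.3 0.9 0 0 0 0.95",
  "grip": 0
}}

```text
time_s: 1.3
tcp_pos: [0.3169, -0.2497, 0.2622]
ee_rot: [[0.521, -0.854, -0.0], [-0.854, -0.521, 0.0], [-0.0, 0.0, -1.0]]
wrist_force: [0.8, 1.0, -0.2]
gripper_width: 0.035
gripper_force: 0.0
```

{"name": "play_rows", "arguments": {
  "commands": "0.36 0.76 0 0 0 0.93;0.36 0.76 0 0 0 0.93;0.36 0.76 0 0 0 0.93;0.36 0.76 0 0 0 0.93;0.36 0.76 0 0 0 0.93;0.36 0.76 0 0 0 0.93;0.36 0.76 0 0 0 0.93;0.36 0.76 0 0 0 0.93;0.36 0.76 0 0 0 0.93;0.36 0.76 0 0 0 0.93;0.36 0.76 0 0 0 0.93;0.36 0.76 0 0 0 0.93;0.36 0.76 0 0 0 0.93;0.36 0.76 0 0 0 0.93;0 0 0 0 0 0"
}}

```text
time_s: 2.8
tcp_pos: [0.4689, 0.0701, 0.2616]
ee_rot: [[0.599, 0.8, -0.001], [0.8, -0.599, -0.0], [-0.001, -0.001, -1.0]]
wrist_force: [0.1, 0.3, -0.5]
gripper_width: 0.003
gripper_force: 0.0
```

Run:
```python
from h import *
p,d=cams.capture("wrist");cv2.imwrite("pics/w1.png",p)
s=r.sense();print(s["joints"].round(1),s["tcp_pos"],np.degrees(np.arctan2(s["ee_rot"][1,0],s["ee_rot"][0,0])),s["wrist_force"],s["gripper_width"])
i=cams.camera_info("wrist")
hsv=cv2.cvtColor(p,cv2.COLOR_BGR2HSV).astype(int);h,ss,v=hsv[...,0],hsv[...,1],hsv[...,2]
H=cloud(i,d,((h<6)|(h>174))&(ss>170)&(v>90));H=H[H[:,2]>.15];t=H[H[:,2]>.194]
print(len(t),t.mean(0) if len(t) else 0, np.ptp(t,0) if len(t) else 0)
```

```text
[ 28.1   4.3 -12.7  -0.  -73.1 114.9] [0.46816933 0.06908525 0.26162543] 52.99521305391296 [ 0.72153254 -0.77867437  0.12572239] 0.0054931001604572385
414 [0.49906158 0.09469917 0.1968835 ] [0.01831076 0.01822763 0.00503146]
```

View pics/w1.png

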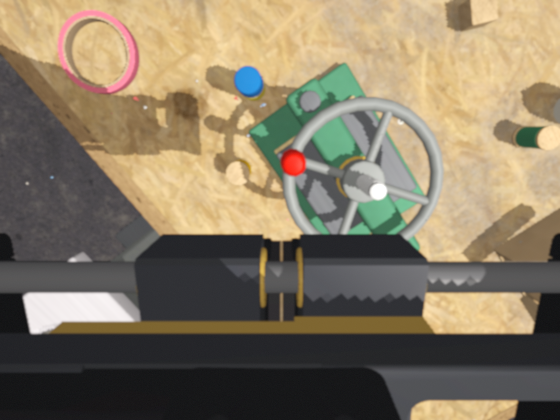

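The wrist view shows the handle top at (293,162), its position agreeing with the other views at (0.499, 0.095, 0.197), and the shut fingers at the bottom. Turning the tool further counter-clockwise gives the last joint room for the whole sweep.

{"name": "play_rows", "arguments": {
  "commands": "0 0 0 0 0 0.92;0 0 0 0 0 0.92;0 0 0 0 0 0.92;0 0 0 0 0 0.92;0 0.05 -0.2 0 0 0.92;0 0.05 -0.6 0 0 0.92;0 0 -0.8 0 0 0.8;0 0 -0.8 0 0 0;0 0 -0.5 0 0 0;0 0 -0.25 0 0 0;0 0 0 0 0 0"
}}

```text
time_s: 3.95
tcp_pos: [0.4674, 0.0704, 0.1673]
ee_rot: [[-0.296, 0.955, -0.002], [0.955, 0.296, -0.001], [-0.0, -0.002, -1.0]]
wrist_force: [1.1, 0.8, 0.5]
gripper_width: 0.004
gripper_force: 0.0
```

Run:
```python
from h import *
s=r.sense();print(s["joints"].round(1),s["tcp_pos"],np.degrees(np.arctan2(s["ee_rot"][1,0],s["ee_rot"][0,0])),s["wrist_force"])
p,d=cams.capture("side");q,_=cams.capture("top")
cv2.imwrite("pics/a1.png",np.hstack([cv2.resize(p[150:320,190:370],None,fx=2.2,fy=2.2),cv2.resize(q[110:280,190:370],None,fx=2.2,fy=2.2)]))
```

```text
[ 28.3   8.3 -22.1  -0.  -59.7 168.9] [0.467403   0.07044461 0.1672525 ] 107.191974758804 [1.10825748 0.8376461  0.5287373 ]
```

View pics/a1.png

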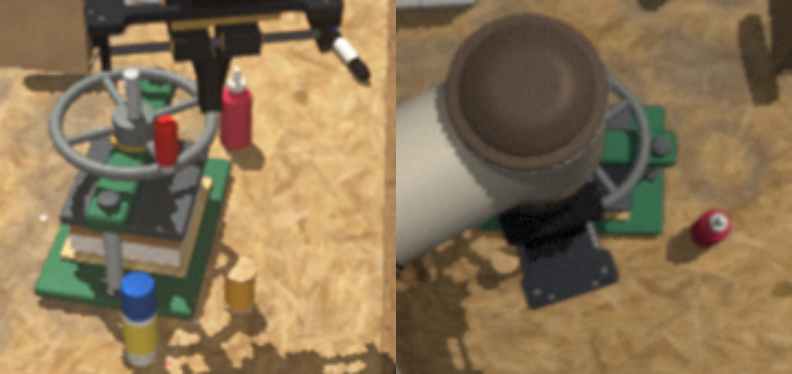

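The left crop shows the narrow shut fingertips standing clear behind the red handle, above the rim. Now I'll move along the tangent until it touches.

{"name": "play_rows", "arguments": {
  "commands": "0.13 0.1 0 0 0 0;0.13 0.1 0 0 0 0;0.11 0.08 0 0 0 0;0 0 0 0 0 0"
}}

```text
time_s: 4.45
tcp_pos: [0.48, 0.0802, 0.1681]
ee_rot: [[-0.297, 0.955, 0.001], [0.955, 0.297, 0.0], [0.0, 0.001, -1.0]]
wrist_force: [-0.4, -0.3, -0.3]
gripper_width: 0.004
gripper_force: 0.0
```

{"name": "play_rows", "arguments": {
  "commands": "0.06 0.04 0 0 0 0;0 0 0 0 0 0"
}}

```text
time_s: 4.65
tcp_pos: [0.4812, 0.081, 0.1679]
ee_rot: [[-0.297, 0.955, -0.0], [0.955, 0.297, -0.0], [0.0, -0.0, -1.0]]
wrist_force: [-0.1, 0.2, -0.6]
gripper_width: 0.006
gripper_force: 0.0
```

{"name": "play_rows", "arguments": {
  "commands": "0.06 0.04 0 0 0 0;0 0 0 0 0 0"
}}

```text
time_s: 4.85
tcp_pos: [0.4831, 0.0821, 0.168]
ee_rot: [[-0.297, 0.955, 0.0], [0.955, 0.297, -0.0], [-0.0, 0.0, -1.0]]
wrist_force: [-0.5, -0.2, 0.1]
gripper_width: 0.002
gripper_force: 0.0
```

{"name": "play_rows", "arguments": {
  "commands": "0.06 0.04 0 0 0 0;0 0 0 0 0 0"
}}

```text
time_s: 5.05
tcp_pos: [0.4849, 0.0834, 0.168]
ee_rot: [[-0.297, 0.955, 0.0], [0.955, 0.297, 0.0], [-0.0, 0.0, -1.0]]
wrist_force: [0.3, 0.3, 0.7]
gripper_width: 0.005
gripper_force: 0.0
```

{"name": "play_rows", "arguments": {
  "commands": "0.06 0.04 0 0 0 0;0 0 0 0 0 0"
}}

```text
time_s: 5.25
tcp_pos: [0.4867, 0.0846, 0.168]
ee_rot: [[-0.297, 0.955, 0.0], [0.955, 0.297, -0.0], [-0.0, 0.0, -1.0]]
wrist_force: [-0.5, 0.3, 0.9]
gripper_width: 0.005
gripper_force: 0.0
```

{"name": "play_rows", "arguments": {
  "commands": "0.06 0.04 0 0 0 0;0 0 0 0 0 0"
}}

```text
time_s: 5.45
tcp_pos: [0.4885, 0.0858, 0.1679]
ee_rot: [[-0.297, 0.955, 0.0], [0.955, 0.297, 0.0], [-0.0, 0.0, -1.0]]
wrist_force: [-0.3, 0.4, 0.6]
gripper_width: 0.004
gripper_force: 0.0
```

Run:
```python
from h import *
for k in range(2):
    p,d=cams.capture("side");print(r.sense()["wrist_force"].round(2))
i=cams.camera_info("side");hsv=cv2.cvtColor(p,cv2.COLOR_BGR2HSV).astype(int);h,s,v=hsv[...,0],hsv[...,1],hsv[...,2]
m=((h<6)|(h>174))&(s>170)&(v>90);m[:190]=0;m[235:]=0;m[:,:200]=0;m[:,285:]=0
t=cloud(i,d,m);t=t[t[:,2]>.194];print(len(t),t.mean(0))
cv2.imwrite("pics/a2.png",cv2.resize(p[160:250,200:320],None,fx=5,fy=5))
```

```text
[-0.58  0.04 -0.49]
[ 0.91  0.79 -0.55]
50 [0.49904541 0.09814878 0.1963336 ]
```

View pics/a2.png

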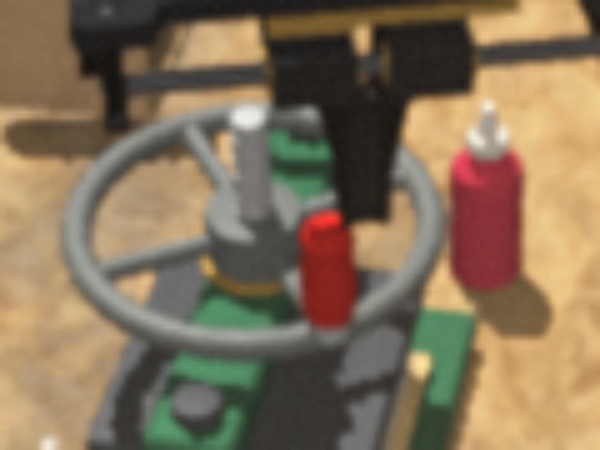

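The handle is still in place at (328,225), with the tips just behind it at (365,215). I'll keep advancing.

{"name": "play_rows", "arguments": {
  "commands": "0.05 0.04 0 0 0 0;0.05 0.04 0 0 0 0;0 0 0 0 0 0"
}}

```text
time_s: 5.85
tcp_pos: [0.4916, 0.0882, 0.1679]
ee_rot: [[-0.297, 0.955, 0.0], [0.955, 0.297, -0.0], [-0.0, 0.0, -1.0]]
wrist_force: [-0.6, 0.4, -0.1]
gripper_width: 0.004
gripper_force: 0.0
```

```bash
cat >> h.py <<'E'
def handle(name="side"):
    f=[];
    for _ in range(3): p,d=cams.capture(name);f.append(r.sense()["wrist_force"])
    i=cams.camera_info(name);hsv=cv2.cvtColor(p,cv2.COLOR_BGR2HSV).astype(int);h,s,v=hsv[...,0],hsv[...,1],hsv[...,2]
    H=np.zeros((0,3))
    m=((h<6)|(h>174))&(s>170)&(v>90)
    if name=="side": m[:160]=0;m[250:]=0;m[:,:195]=0;m[:,300:]=0
    t=cloud(i,d,m)
    if len(t): t=t[(t[:,2]>.19)&(t[:,2]<.203)&(np.hypot(t[:,0]-.539,t[:,1]-.04)<.09)]
    s=r.sense();print("t",s["time_s"],"F",np.mean(f,0).round(2),"tcp",s["tcp_pos"].round(4),"j6",s["joints"][5].round(1))
    if len(t):
        m=t.mean(0);print(name,len(t),"handle",m.round(4),"theta",np.degrees(np.arctan2(m[1]-.0405,m[0]-.539)).round(1))
    return p
E
python3 -c "
from h import *
handle()"
```

```text
t 6.0 F [-0.27  0.26  0.56] tcp [0.4913 0.0881 0.1679] j6 168.4
side 62 handle [0.4998 0.1004 0.1948] theta 123.2
```

{"name": "play_rows", "arguments": {
  "commands": "0.05 0.04 0 0 0 0;0.05 0.04 0 0 0 0;0.05 0.04 0 0 0 0;0 0 0 0 0 0"
}}

```text
time_s: 6.4
tcp_pos: [0.4961, 0.0918, 0.1679]
ee_rot: [[-0.297, 0.955, 0.0], [0.955, 0.297, -0.0], [-0.0, 0.0, -1.0]]
wrist_force: [0.5, -0.2, -0.5]
gripper_width: 0.005
gripper_force: 0.0
```

```bash
python3 -c "
from h import *
p=handle()
cv2.imwrite('pics/a3.png',cv2.resize(p[160:250,200:320],None,fx=5,fy=5))"
```

```text
t 6.55 F [-0.09 -0.06 -0.01] tcp [0.4958 0.0916 0.1679] j6 168.3
side 49 handle [0.4996 0.1025 0.1944] theta 122.4
```

View pics/a3.png

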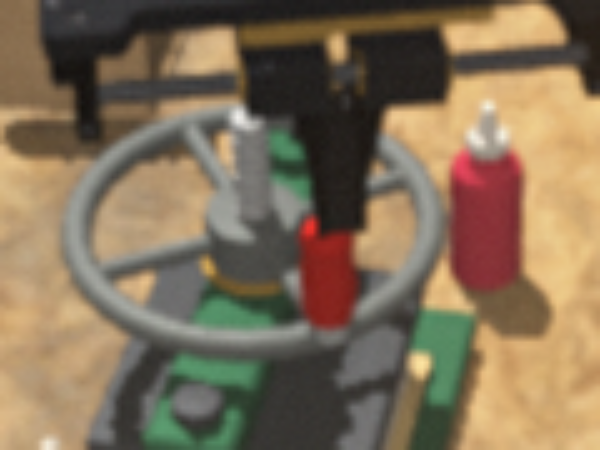

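```bash
python3 -c "
from h import *
i=cams.camera_info('side')
for z in(.168,.18,.19,.197,.205):print(z,plane(i,268.4,206,z).round(4), 'handle toppx',plane(i,265,204.5,z).round(4))
p,d=cams.capture('side')
q=cloud(i,d,(np.arange(560)[None]>=263)&(np.arange(560)[None]<=274)&(np.arange(420)[:,None]>=192)&(np.arange(420)[:,None]<=208)&(p.max(2)<70))
o=np.argsort(q[:,2]);print(q[o][::8].round(3))
print(r.sense()['tcp_pos'])
p,d=cams.capture('wrist');cv2.imwrite('pics/w2.png',p)
"
```

```text
0.168 [0.4996 0.065  0.168 ] handle toppx [0.5068 0.0617 0.168 ]
0.18 [0.4969 0.0787 0.18  ] handle toppx [0.5039 0.0755 0.18  ]
0.19 [0.4947 0.0902 0.19  ] handle toppx [0.5015 0.0871 0.19  ]
0.197 [0.4931 0.0983 0.197 ] handle toppx [0.4998 0.0952 0.197 ]
0.205 [0.4913 0.1075 0.205 ] handle toppx [0.4979 0.1044 0.205 ]
[[0.488 0.1   0.201]
 [0.496 0.104 0.204]
 [0.489 0.102 0.205]
 [0.496 0.103 0.208]
 [0.495 0.102 0.209]
 [0.495 0.102 0.211]
 [0.498 0.105 0.213]
 [0.487 0.102 0.215]
 [0.494 0.103 0.217]
 [0.496 0.103 0.219]
 [0.488 0.1   0.22 ]
 [0.489 0.1   0.222]
 [0.499 0.104 0.224]
 [0.501 0.106 0.225]
 [0.494 0.096 0.227]
 [0.491 0.1   0.228]
 [0.489 0.099 0.23 ]
 [0.496 0.102 0.231]]
[0.4957488  0.09164294 0.16791711]
```

View pics/w2.png

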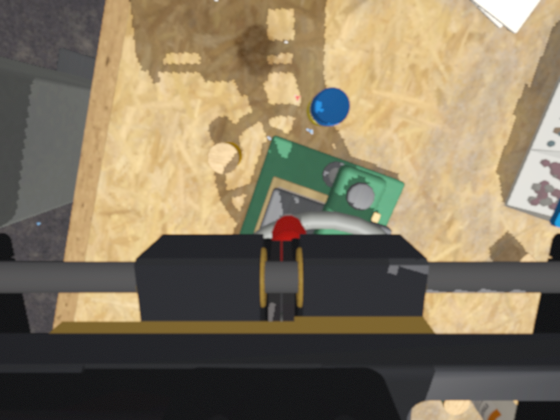

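The wrist and side views, with the side depth, show that the fingertips are at about z 0.20, so they are passing over the handle even though the TCP reads 0.168. I'll back off and measure the gripper's real heights.

{"name": "play_rows", "arguments": {
  "commands": "-0.3 -0.22 0 0 0 0;-0.3 -0.22 0 0 0 0;-0.3 -0.22 0 0 0 0;0 0 0 0 0 0"
}}

```text
time_s: 7.05
tcp_pos: [0.4672, 0.0708, 0.1682]
ee_rot: [[-0.296, 0.955, -0.0], [0.955, 0.296, 0.0], [0.0, -0.0, -1.0]]
wrist_force: [0.1, -1.0, -0.1]
gripper_width: 0.001
gripper_force: 0.0
```

```bash
python3 -c "
from h import *
i=cams.camera_info('side');p,d=cams.capture('side');s=r.sense();T=s['tcp_pos'];print(T,s['wrist_force'])
m=(p.max(2)<75);m[215:]=0;m[:130]=0;m[:,:220]=0;m[:,330:]=0
q=cloud(i,d,m);q=q[(q[:,2]>.16)&(np.hypot(*(q[:,:2]-T[:2]).T)<.07)]
y=s['ee_rot'][:,1];x=s['ee_rot'][:,0];a=(q-T)@y;b=(q-T)@x
for lo in range(160,300,5):
    k=(q[:,2]>=lo/1e3)&(q[:,2]<(lo+5)/1e3)
    if k.sum()>3:print(lo,k.sum(),'along y',a[k].min().round(3),a[k].max().round(3),'x',b[k].min().round(3),b[k].max().round(3))
cv2.imwrite('pics/a4.png',cv2.resize(p[140:250,190:330],None,fx=5,fy=5))
"
```

```text
[0.46816251 0.07125708 0.16835366] [ 0.58998525  0.90136194 -0.03302317]
200 15 along y -0.008 0.008 x -0.001 0.012
205 25 along y -0.008 0.008 x -0.002 0.014
210 23 along y -0.008 0.008 x -0.001 0.013
215 23 along y -0.008 0.008 x -0.001 0.013
220 22 along y -0.008 0.008 x 0.006 0.014
225 28 along y -0.01 0.01 x 0.003 0.014
230 27 along y -0.009 0.01 x 0.002 0.014
235 29 along y -0.011 0.01 x 0.007 0.013
240 31 along y -0.011 0.012 x 0.007 0.014
245 48 along y -0.013 0.012 x -0.009 0.013
250 28 along y -0.014 0.013 x -0.001 0.013
255 8 along y -0.009 -0.005 x 0.001 0.012
260 4 along y -0.008 -0.006 x 0.008 0.013
265 4 along y -0.007 -0.006 x -0.002 0.015
270 8 along y -0.006 0.017 x -0.004 0.038
275 70 along y -0.031 0.031 x 0.006 0.041
280 130 along y -0.06 0.062 x -0.026 0.04
285 172 along y -0.062 0.062 x -0.025 0.041
290 263 along y -0.034 0.032 x -0.02 0.04
295 8 along y -0.02 0.03 x -0.017 0.028
```

View pics/a4.png

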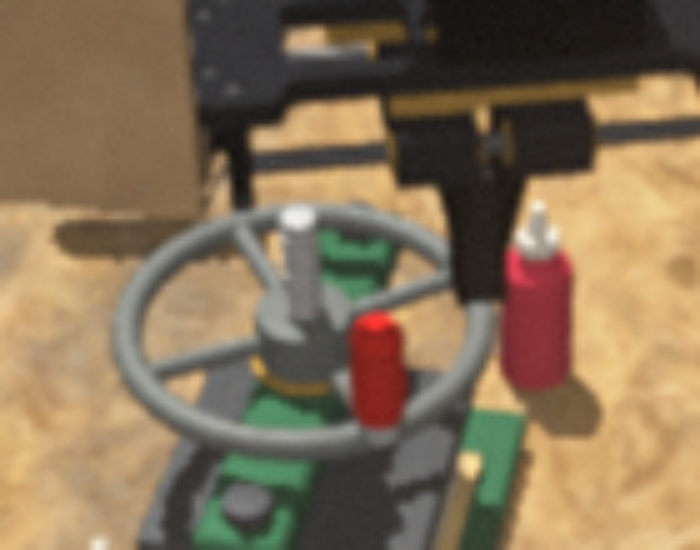

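The crop shows the tips end at (480,300), about 32 mm above the reported TCP height, and the gripper body starts about 70 mm above the tips. I'll go down 30 mm and check the heights again.

{"name": "play_rows", "arguments": {
  "commands": "0 0 -0.4 0 0 0;0 0 -0.3 0 0 0;0 0 -0.3 0 0 0;0 0 0 0 0 0;0 0 0 0 0 0"
}}

```text
time_s: 7.6
tcp_pos: [0.4689, 0.0719, 0.1378]
ee_rot: [[-0.297, 0.955, -0.0], [0.955, 0.297, -0.0], [-0.0, -0.001, -1.0]]
wrist_force: [-0.3, -0.5, -0.7]
gripper_width: 0.002
gripper_force: 0.0
```

```bash
cat >> h.py <<'E'
def tip():
    i=cams.camera_info('side');p,d=cams.capture('side');s=r.sense();T=s['tcp_pos'];print(T.round(4),s['wrist_force'].round(1))
    m=(p.max(2)<75);m[235:]=0;m[:130]=0;m[:,:200]=0;m[:,330:]=0
    q=cloud(i,d,m);q=q[(q[:,2]>.153)&(np.hypot(*(q[:,:2]-T[:2]).T)<.035)]
    a=(q-T)@s['ee_rot'][:,1];b=(q-T)@s['ee_rot'][:,0]
    for lo in range(150,260,5):
        k=(q[:,2]>=lo/1e3)&(q[:,2]<(lo+5)/1e3)
        if k.sum()>3:print(lo,k.sum(),'y',a[k].min().round(3),a[k].max().round(3),'x',b[k].min().round(3),b[k].max().round(3))
    return p
E
python3 -c "
from h import *
tip();handle()"
```

```text
[0.4691 0.0719 0.1381] [ 0.  -0.3  0.5]
170 15 y -0.008 0.007 x 0.01 0.014
175 24 y -0.008 0.009 x 0.0 0.013
180 21 y -0.008 0.01 x -0.001 0.014
185 22 y -0.008 0.009 x 0.001 0.012
190 21 y -0.007 0.009 x 0.009 0.013
195 27 y -0.009 0.011 x 0.006 0.014
200 23 y -0.009 0.011 x 0.008 0.014
205 31 y -0.011 0.012 x 0.008 0.014
210 28 y -0.011 0.013 x 0.01 0.014
215 49 y -0.012 0.014 x -0.005 0.013
220 19 y -0.014 0.014 x 0.001 0.013
225 5 y -0.007 -0.005 x 0.002 0.013
230 4 y -0.007 -0.005 x -0.001 0.014
240 4 y -0.005 -0.004 x -0.001 0.033
245 7 y -0.005 0.002 x 0.001 0.034
250 9 y -0.005 0.004 x 0.011 0.034
255 13 y -0.005 0.033 x 0.011 0.035
t 7.8 F [ 0.09 -0.23  0.21] tcp [0.4692 0.072  0.1383] j6 168.9
side 71 handle [0.4992 0.0997 0.1949] theta 123.9
```

Tips are at z 0.170, well on the handle. Now I'll compute the arc.

```bash
cat >> h.py <<'E'
C=np.array([.539,.039])
def F(th,D=.019):
    a=np.radians(th);return C+.07*np.array([np.cos(a),np.sin(a)])-D*np.array([np.sin(a),-np.cos(a)])
def arc(th0,th1,n,pre=0,turn=-.54):
    p=r.sense()["tcp_pos"][:2];pts=[F(t) for t in np.linspace(th0,th1,n+1)]
    if pre: pts=[p+(pts[0]-p)*k/pre for k in range(1,pre)]+pts
    else: pts=pts[1:]
    out=[]
    for k,q in enumerate(pts):
        d=np.round((q-p)/.03,2);p=p+d*.03
        out.append(f"{d[0]:g} {d[1]:g} 0 0 0 {turn if k>=pre else 0:g}")
    print(";".join(out))
E
python3 -c "
from h import *
arc(125.1,55.1,14,pre=5)"
```

```text
0.09 0.09 0 0 0 0;0.1 0.09 0 0 0 0;0.09 0.09 0 0 0 0;0.09 0.09 0 0 0 0;0.1 0.08 0 0 0 0;0.14 0.16 0 0 0 -0.54;0.15 0.14 0 0 0 -0.54;0.17 0.13 0 0 0 -0.54;0.18 0.12 0 0 0 -0.54;0.19 0.1 0 0 0 -0.54;0.19 0.08 0 0 0 -0.54;0.2 0.06 0 0 0 -0.54;0.21 0.05 0 0 0 -0.54;0.21 0.03 0 0 0 -0.54;0.21 0.01 0 0 0 -0.54;0.21 -0.01 0 0 0 -0.54;0.21 -0.03 0 0 0 -0.54;0.2 -0.04 0 0 0 -0.54;0.2 -0.06 0 0 0 -0.54
```

{"name": "play_rows", "arguments": {
  "commands": "0.09 0.09 0 0 0 0;0.1 0.09 0 0 0 0;0.09 0.09 0 0 0 0;0.09 0.09 0 0 0 0;0.1 0.08 0 0 0 0;0.14 0.16 0 0 0 -0.54;0.15 0.14 0 0 0 -0.54;0.17 0.13 0 0 0 -0.54;0.18 0.12 0 0 0 -0.54;0 0 0 0 0 0"
}}

```text
time_s: 8.8
tcp_pos: [0.5025, 0.102, 0.1378]
ee_rot: [[0.022, 1.0, -0.0], [1.0, -0.022, -0.0], [-0.0, -0.0, -1.0]]
wrist_force: [-0.9, 1.2, 0.0]
gripper_width: 0.005
gripper_force: 0.0
```

```bash
python3 -c "
from h import *
handle()
arc(105.1,15.1,18)"
```

```text
t 8.95 F [ 0.34 -0.08  0.19] tcp [0.5021 0.1015 0.1378] j6 149.2
side 67 handle [0.5221 0.1109 0.1948] theta 103.5
0.2 0.1 0 0 0 -0.54;0.19 0.08 0 0 0 -0.54;0.2 0.07 0 0 0 -0.54;0.21 0.04 0 0 0 -0.54;0.21 0.03 0 0 0 -0.54;0.21 0.01 0 0 0 -0.54;0.21 -0 0 0 0 -0.54;0.21 -0.03 0 0 0 -0.54;0.2 -0.05 0 0 0 -0.54;0.21 -0.06 0 0 0 -0.54;0.19 -0.08 0 0 0 -0.54;0.19 -0.09 0 0 0 -0.54;0.18 -0.12 0 0 0 -0.54;0.17 -0.12 0 0 0 -0.54;0.15 -0.15 0 0 0 -0.54;0.14 -0.15 0 0 0 -0.54;0.13 -0.17 0 0 0 -0.54;0.12 -0.18 0 0 0 -0.54
```

The handle moved 20°, exactly as planned. I'll carry on with the arc.

{"name": "play_rows", "arguments": {
  "commands": "0.2 0.1 0 0 0 -0.54;0.19 0.08 0 0 0 -0.54;0.2 0.07 0 0 0 -0.54;0.21 0.04 0 0 0 -0.54;0.21 0.03 0 0 0 -0.54;0.21 0.01 0 0 0 -0.54;0.21 0 0 0 0 -0.54;0.21 -0.03 0 0 0 -0.54;0.2 -0.05 0 0 0 -0.54;0.21 -0.06 0 0 0 -0.54;0.19 -0.08 0 0 0 -0.54;0.19 -0.09 0 0 0 -0.54;0.18 -0.12 0 0 0 -0.54;0.17 -0.12 0 0 0 -0.54;0.15 -0.15 0 0 0 -0.54;0.14 -0.15 0 0 0 -0.54;0.13 -0.17 0 0 0 -0.54;0.12 -0.18 0 0 0 -0.54"
}}

```text
time_s: 10.75
tcp_pos: [0.6019, 0.0759, 0.1379]
ee_rot: [[0.996, 0.088, 0.001], [0.088, -0.996, 0.001], [0.001, -0.001, -1.0]]
wrist_force: [-0.0, 2.5, 0.5]
gripper_width: 0.008
gripper_force: 1.0
```

```bash
python3 -c "
from h import *
handle();handle('top')
arc(15.1,-79.9,19)"
```

```text
t 10.9 F [ 0.21 -0.18 -0.35] tcp [0.6017 0.0752 0.1378] j6 72.9
t 11.05 F [-0.14  0.41  0.07] tcp [0.6014 0.0754 0.1379] j6 72.8
0.11 -0.18 0 0 0 -0.54;0.08 -0.2 0 0 0 -0.54;0.06 -0.2 0 0 0 -0.54;0.05 -0.2 0 0 0 -0.54;0.03 -0.21 0 0 0 -0.54;0.01 -0.21 0 0 0 -0.54;-0.01 -0.21 0 0 0 -0.54;-0.03 -0.21 0 0 0 -0.54;-0.04 -0.21 0 0 0 -0.54;-0.06 -0.2 0 0 0 -0.54;-0.08 -0.19 0 0 0 -0.54;-0.1 -0.19 0 0 0 -0.54;-0.11 -0.18 0 0 0 -0.54;-0.13 -0.17 0 0 0 -0.54;-0.14 -0.16 0 0 0 -0.54;-0.16 -0.14 0 0 0 -0.54;-0.16 -0.13 0 0 0 -0.54;-0.18 -0.11 0 0 0 -0.54;-0.19 -0.1 0 0 0 -0.54
```

Reaction of 2.5 N along +y opposes the push, which shows the contact is holding.

{"name": "play_rows", "arguments": {
  "commands": "0.11 -0.18 0 0 0 -0.54;0.08 -0.2 0 0 0 -0.54;0.06 -0.2 0 0 0 -0.54;0.05 -0.2 0 0 0 -0.54;0.03 -0.21 0 0 0 -0.54;0.01 -0.21 0 0 0 -0.54;-0.01 -0.21 0 0 0 -0.54;-0.03 -0.21 0 0 0 -0.54;-0.04 -0.21 0 0 0 -0.54;-0.06 -0.2 0 0 0 -0.54;-0.08 -0.19 0 0 0 -0.54;-0.1 -0.19 0 0 0 -0.54;-0.11 -0.18 0 0 0 -0.54;-0.13 -0.17 0 0 0 -0.54;-0.14 -0.16 0 0 0 -0.54;-0.16 -0.14 0 0 0 -0.54;-0.16 -0.13 0 0 0 -0.54;-0.18 -0.11 0 0 0 -0.54;-0.19 -0.1 0 0 0 -0.54"
}}

```text
time_s: 12.95
tcp_pos: [0.571, -0.0262, 0.1381]
ee_rot: [[0.12, -0.993, 0.002], [-0.993, -0.12, 0.0], [-0.0, -0.002, -1.0]]
wrist_force: [2.1, 0.3, -1.6]
gripper_width: 0.007
gripper_force: 0.9
```

```bash
python3 -c "
from h import *
handle();handle('top')
arc(-79.9,-174.9,19)"
```

```text
t 13.1 F [-0.39  0.69 -0.26] tcp [ 0.57   -0.0266  0.1382] j6 -6.5
side 47 handle [ 0.5501 -0.0258  0.1946] theta -80.5
t 13.25 F [ 0.08 -0.11  0.2 ] tcp [ 0.5702 -0.0264  0.138 ] j6 -6.5
top 11 handle [ 0.5447 -0.0322  0.1953] theta -85.5
-0.2 -0.09 0 0 0 -0.54;-0.2 -0.06 0 0 0 -0.54;-0.21 -0.05 0 0 0 -0.54;-0.21 -0.03 0 0 0 -0.54;-0.21 -0.01 0 0 0 -0.54;-0.21 0.01 0 0 0 -0.54;-0.21 0.03 0 0 0 -0.54;-0.2 0.04 0 0 0 -0.54;-0.21 0.07 0 0 0 -0.54;-0.19 0.08 0 0 0 -0.54;-0.19 0.09 0 0 0 -0.54;-0.18 0.11 0 0 0 -0.54;-0.17 0.13 0 0 0 -0.54;-0.15 0.14 0 0 0 -0.54;-0.14 0.16 0 0 0 -0.54;-0.13 0.16 0 0 0 -0.54;-0.12 0.18 0 0 0 -0.54;-0.1 0.19 0 0 0 -0.54;-0.08 0.19 0 0 0 -0.54
```

{"name": "play_rows", "arguments": {
  "commands": "-0.2 -0.09 0 0 0 -0.54;-0.2 -0.06 0 0 0 -0.54;-0.21 -0.05 0 0 0 -0.54;-0.21 -0.03 0 0 0 -0.54;-0.21 -0.01 0 0 0 -0.54;-0.21 0.01 0 0 0 -0.54;-0.21 0.03 0 0 0 -0.54;-0.2 0.04 0 0 0 -0.54;-0.21 0.07 0 0 0 -0.54;-0.19 0.08 0 0 0 -0.54;-0.19 0.09 0 0 0 -0.54;-0.18 0.11 0 0 0 -0.54;-0.17 0.13 0 0 0 -0.54;-0.15 0.14 0 0 0 -0.54;-0.14 0.16 0 0 0 -0.54;-0.13 0.16 0 0 0 -0.54;-0.12 0.18 0 0 0 -0.54;-0.1 0.19 0 0 0 -0.54;-0.08 0.19 0 0 0 -0.54"
}}

```text
time_s: 15.15
tcp_pos: [0.4708, 0.0135, 0.138]
ee_rot: [[-0.988, -0.151, -0.0], [-0.151, 0.988, -0.001], [0.0, -0.001, -1.0]]
wrist_force: [0.4, -3.0, -0.6]
gripper_width: 0.005
gripper_force: 1.0
```

```bash
python3 -c "
from h import *
handle();handle('top')
arc(-174.9,-224.9,10)
print(F(-224.9))"
```

```text
t 15.3 F [ 0.04 -0.04  0.33] tcp [0.4709 0.0139 0.138 ] j6 -102.5
side 14 handle [0.4697 0.0439 0.1924] theta 177.2
t 15.45 F [-0.12  0.54 -0.18] tcp [0.4711 0.0136 0.138 ] j6 -102.6
-0.07 0.21 0 0 0 -0.54;-0.04 0.2 0 0 0 -0.54;-0.03 0.21 0 0 0 -0.54;-0.01 0.21 0 0 0 -0.54;0 0.21 0 0 0 -0.54;0.03 0.21 0 0 0 -0.54;0.05 0.21 0 0 0 -0.54;0.06 0.2 0 0 0 -0.54;0.08 0.2 0 0 0 -0.54;0.09 0.18 0 0 0 -0.54
[0.47600465 0.07495255]
```

{"name": "play_rows", "arguments": {
  "commands": "-0.07 0.21 0 0 0 -0.54;-0.04 0.2 0 0 0 -0.54;-0.03 0.21 0 0 0 -0.54;-0.01 0.21 0 0 0 -0.54;0 0.21 0 0 0 -0.54;0.03 0.21 0 0 0 -0.54;0.05 0.21 0 0 0 -0.54;0.06 0.2 0 0 0 -0.54;0 0 0 0 0 0"
}}

```text
time_s: 16.35
tcp_pos: [0.4707, 0.0635, 0.1379]
ee_rot: [[-0.881, 0.473, -0.0], [0.473, 0.881, -0.0], [0.0, -0.0, -1.0]]
wrist_force: [0.4, -0.7, 0.1]
gripper_width: 0.006
gripper_force: 0.1
```

```bash
python3 -c "
from h import *
handle()
arc(-214.9,-234.9,5,turn=-.5)"
```

```text
t 16.5 F [0.1  0.26 0.06] tcp [0.4707 0.0634 0.1379] j6 -145.5
side 59 handle [0.4806 0.0825 0.1949] theta 144.3
0.06 0.16 0 0 0 -0.5;0.08 0.15 0 0 0 -0.5;0.08 0.15 0 0 0 -0.5;0.09 0.14 0 0 0 -0.5;0.11 0.13 0 0 0 -0.5
```

{"name": "play_rows", "arguments": {
  "commands": "0.06 0.16 0 0 0 -0.5;0.08 0.15 0 0 0 -0.5;0.08 0.15 0 0 0 -0.5;0.09 0.14 0 0 0 -0.5;0.11 0.12 0 0 0 -0.5;0 0 0 0 0 0;0 0 0 0 0 0"
}}

```text
time_s: 17.2
tcp_pos: [0.4832, 0.0849, 0.1379]
ee_rot: [[-0.647, 0.762, 0.0], [0.762, 0.647, 0.0], [0.0, 0.0, -1.0]]
wrist_force: [0.2, -0.2, -0.1]
gripper_width: 0.006
gripper_force: 0.2
```

```bash
python3 -c "
from h import *
p=handle()
cv2.imwrite('pics/e1.png',cv2.resize(p[150:320,190:340],None,fx=3.4,fy=3.4))"
```

```text
t 17.35 F [ 0.14 -0.18 -0.44] tcp [0.4832 0.0849 0.1379] j6 -168.7
side 78 handle [0.4992 0.1    0.1947] theta 123.8
```

The handle is back at its starting spot within 0.3 mm. I'll withdraw straight back, then up.

{"name": "play_rows", "arguments": {
  "commands": "-0.15 -0.11 0 0 0 0;-0.3 -0.22 0 0 0 0;-0.3 -0.22 0 0 0 0;0 0 0.6 0 0 0;0 0 1 0 0 0;0 0 1 0 0 0;0 0 1 0 0 0;-0.2 -0.8 0.2 0 0 0;-0.2 -0.9 0 0 0 0;-0.2 -0.9 0 0 0 0;-0.2 -0.9 0 0 0 0;-0.2 -0.9 0 0 0 0;-0.2 -0.9 0 0 0 0;0 -0.9 0 0 0 0;0 -0.9 0 0 0 0;0 -0.9 0 0 0 0;0 0 0 0 0 0"
}}

```text
time_s: 19.05
tcp_pos: [0.4235, -0.1735, 0.2518]
ee_rot: [[-0.643, 0.766, -0.0], [0.766, 0.643, -0.0], [0.0, -0.0, -1.0]]
wrist_force: [0.1, 0.2, 0.4]
gripper_width: 0.004
gripper_force: 0.0
```

```bash
python3 -c "
from h import *
p=handle();q=handle('top')
for n,a in(('side',p),('top',q)):
    b=cv2.imread(f'pics/{n}0.png');hs=lambda z:cv2.cvtColor(z,cv2.COLOR_BGR2HSV)
    w={'side':dict(handle=(255,276,198,230),glue=(240,265,270,300),bottle=(286,308,180,222)),'top':dict(handle=(230,258,178,202),glue=(195,222,183,205),bottle=(322,346,202,226))}[n]
    for k,(u0,u1,v0,v1) in w.items():
        o=[]
        for z in(b,a):
            h=hs(z)[v0:v1,u0:u1].astype(int);m=(h[...,1]>150)&(h[...,2]>60)&(((h[...,0]>100)&(h[...,0]<125)) if k=='glue' else ((h[...,0]<8)|(h[...,0]>165)))
            o.append(np.argwhere(m).mean(0).round(1))
        print(n,k,o)
cv2.imwrite('pics/e2.png',np.hstack([cv2.resize(p[150:330,190:340],None,fx=2.5,fy=2.5),cv2.resize(q[110:290,190:360],None,fx=2.4,fy=2.5)]))"
```

```text
t 19.2 F [-0.11  0.56  0.25] tcp [ 0.424  -0.1713  0.2519] j6 -138.3
side 71 handle [0.4997 0.1001 0.1949] theta 123.4
t 19.35 F [ 0.01 -0.3  -0.62] tcp [ 0.4245 -0.1708  0.2521] j6 -138.2
top 66 handle [0.4989 0.0941 0.195 ] theta 126.8
side handle [array([15.3, 10.1]), array([15.4,  9.8])]
side glue [array([ 9.2, 12.1]), array([ 9.3, 12.1])]
side bottle [array([23.6, 10.6]), array([23.8, 10.7])]
top handle [array([10.5, 13.5]), array([10.4, 13.5])]
top glue [array([10.4, 13.1]), array([10.2, 13. ])]
top bottle [array([13.4,  8.2]), array([nan, nan])]<string>:11: RuntimeWarning: Mean of empty slice.
  ret = um.true_divide(
```

View pics/e2.png

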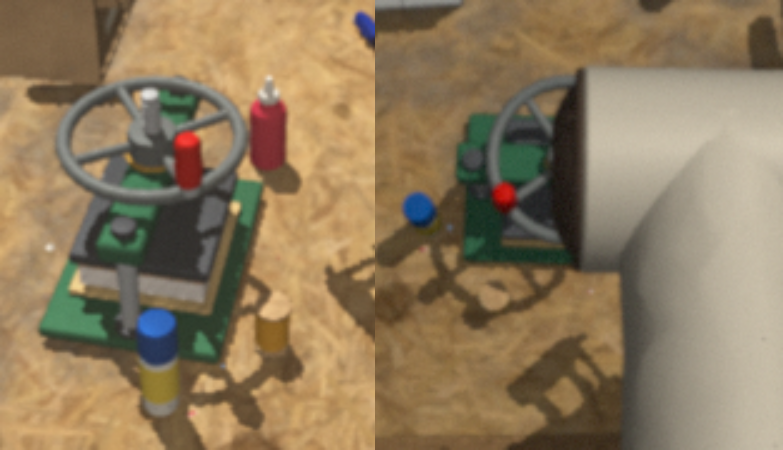

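The handle is back at its start, and the screw is shorter. The glue stick, bottle and spool stand where they were, and the arm is clear.

```bash
python3 -c "
from station import r
print(r.finish_job())"
```

```text
the job is handed in; nothing more can be done
None
```

I pushed the wheel clockwise through one full turn, leaving its handle within about 0.5 mm of its start; the arm is clear, the glue stick, bottle and spool are undisturbed, and the job is handed in.

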